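Empty the weighing pan into the sample box

TASK

The dried root pieces in the metal weighing pan have been weighed. Pick the pan up by its handle, tip it over the white sample box so that all three pieces slide off into the box, then set the empty pan back down flat, roughly in the middle of the balance's platform. Do not knock over the brown glass bottle.

Things in the scene. Friction and masses are not known exactly. Their poses are not given: they have to be found in the camera images.
- pan: Metal weighing pan, loose, 0.28 kg: flat tray 150 mm long (its x) by 120 mm wide (its y), floor 3 mm thick, side walls 26 mm high, back wall 30 mm high at +x; the -x end has no wall: it is the pouring edge. Black bar handle above the back wall. Origin: centre of the underside; z up. Starts on the balance, pouring edge roughly towards the robot.
- pan_grip (a point): Centre of the pan's handle bar: the bar runs along the pan's y, 112 mm long, 14 mm thick along x, 24 mm high (z 56 to 80 mm above the pan's underside), at pan position (68, 0, 68) mm. It stands on two 10 mm posts at y = -48 and +48 mm; between them it is free underneath down to the 30 mm back wall (x = 75 mm). Axes as the pan's.
- pan_lip (a point): Middle of the pan's pouring edge, at its underside: pan position (-75, 0, 0) mm. Axes as the pan's.
- balance: White laboratory balance, fixed, 240 mm deep (x) by 190 mm wide (y); housing 56 mm high, dark display and blue keys on its top near the front (-x). Origin: centre of its underside; z up.
- platform (a point): Centre of the top face of the balance's square steel platform, 140 by 140 mm, 7 mm thick, its top 75 mm above the bench. Axes as the balance's.
- sample_box: Open-topped white plastic box, loose, 180 by 180 mm outside, 75 mm high, walls and floor 4 mm, 0.6 kg, standing on the bench. Origin: centre of its underside; z up, x and y along its sides.
- chunk0: Dried root piece 1 of 3 (all alike): a light brown lump 52 mm long (x), 30 mm wide (y), 24 mm high, about 35 g, rounded edges, starting flat in the pan. Origin: centre of its underside as it first lies; it turns with the piece.
- chunk1: Dried root piece 2 of 3 (all alike): a light brown lump 52 mm long (x), 30 mm wide (y), 24 mm high, about 35 g, rounded edges, starting flat in the pan. Origin: centre of its underside as it first lies; it turns with the piece.
- chunk2: Dried root piece 3 of 3 (all alike): a light brown lump 52 mm long (x), 30 mm wide (y), 24 mm high, about 35 g, rounded edges, starting flat in the pan. Origin: centre of its underside as it first lies; it turns with the piece.
- reagent_bottle: Bystander: brown glass bottle with a white cap, 64 mm diameter, 150 mm high, standing between the balance and the box, a little beyond them. Origin: centre of its underside.
There are look-alikes about, which are no part of the job. What is shaped like the chunk1 but blue or green is not meant. What is shaped like the chunk2 but green is not meant.

How it is judged:
On the way, in this order (a step that is already met when the one before it is completed fails the run):
1. the pan is held tipped (more than 20 degrees), its pouring edge over or near the sample box (within 140 mm of the box's middle, seen from above) (angle between pan's own z axis and vertical above 0.35 rad and horizontal distance between pan_lip and sample_box below 0.14 m), for 0.02 s.
2. all three pieces lie in the sample box (x of chunk0 in the frame of sample_box between -0.088 and 0.088 m and y of chunk0 in the frame of sample_box between -0.088 and 0.088 m and z of chunk0 in the frame of sample_box between -0.01 and 0.07 m and x of chunk1 in the frame of sample_box between -0.088 and 0.088 m and y of chunk1 in the frame of sample_box between -0.088 and 0.088 m and z of chunk1 in the frame of sample_box between -0.01 and 0.07 m and x of chunk2 in the frame of sample_box between -0.088 and 0.088 m and y of chunk2 in the frame of sample_box between -0.088 and 0.088 m and z of chunk2 in the frame of sample_box between -0.01 and 0.07 m), for 0.2 s.
At the end, for the whole second after the job is handed in: All three pieces at rest inside the upright sample box (origins inside its walls, less than 70 mm above its underside); the empty pan at rest on the balance's platform, flat within 4.5 degrees, pointing any way, its middle within 40 mm of the platform's middle (all of step 2 and horizontal distance between pan and platform below 0.04 m and z of pan in the frame of platform between -0.008 and 0.008 m and angle between pan's own z axis and vertical below 0.08 rad and angle between sample_box's own z axis and vertical below 0.1 rad and linear speed of each of chunk0, chunk1, chunk2, pan, sample_box below 0.03 m/s); the robot touches nothing.
It fails at once if the reagent bottle is knocked over (tilted more than 30 degrees) (angle between reagent_bottle's own z axis and vertical above 0.52 rad).
It also fails if it takes over 64 s, if anything falls off the work surface, if the arm or the gripper's body presses on something with over 40 N, if the wrist force passes 120 N, or if a joint passes its speed limit or range.

ROBOT

A 7-joint arm with a two-finger parallel gripper is mounted at the origin on the work surface. World frame = base frame: x ahead of the robot, y to its left, z up, the work surface at z = 0. Lengths are in m, angles in rad, forces in N, time in s.
With the tool pointing down it reaches from about 0.425 to 0.875 m from the base axis. Payload 4.7 kg.
Tool frame: the origin (TCP) lies on the centre line of the jaws, within the pads' length; the fingertips stand 14 mm ahead of it and the grasp point (between the pads) lies 5 mm behind it; z points along the fingers, y is the line along which they close (so a half turn about z gives the same grasp; the last joint's range is limited). The gripper opens to 87 mm and grips with 3 to 60 N. Pads are 19 mm wide; open, the fingers measure 117 mm over their backs; the gripper's body (75 mm by 190 mm) begins 51 mm behind the grasp point.
Start: joints at [1.226, 0.321, -0.07, 1.45, 0.023, 1.371, -0.057], TCP at [0.228, -0.609, 0.237] pointing down, gripper open.
Joint ranges: [-2.86, 2.86], [-0.3, 2.09], [-1.38, 1.24], [0.06, 2.45], [-1.56, 4.7], [0.09, 2.05], [-2.69, 2.69]. Speed limits (rad/s): [2.57, 2.57, 3.14, 3.14, 3.14, 3.14, 3.14].

INTERFACE

Orientations are given as a rotation vector (axis times angle).
In Python, from bench import ctrl gives the robot as it stands.
- The arm moves only by the tool send_rows, never from a script. Its argument "steps" is a list of rows, each an object of numbers: "tx", "ty", "tz": the shift along the tool's x, y, z in units of 60 mm (1.0 is 60 mm); "turn": the turn about the tool's z in units of 8 degrees (1.0 is 8 degrees); "grip": the opening, from 0 (shut) to 1 (fully open). A call has 1 to 12 rows; each row shifts and turns the commanded pose from where the row before left it, along the tool's axes as they then stand; what a row does not reach is not made up. A row lasts 1/8 s, in which the tool goes at most 62.5 mm and 10.7 degrees, less where a joint would pass 70% of its speed; a pose out of reach is approached as far as the arm can. A call is refused whole if a number of a shift passes 1 or a number of a turn 1, either way. A call with a gripper value outside its range is refused whole. The fingers move at their own pace and stop on an object; "newtons" is the grip in N (left out, the last holds). Time passes only in rows, so rows that do not move let the fingers close. It gives the time, the measured TCP pose, the force, the opening and the grip force at its end, in the units of the state.
- ctrl.get_state(): the state, without advancing time (a new reading comes with each control period).
- ctrl.get_image(name): name is "scene" or "top"; returns a dict with "pixels" (480x640x3 uint8, red, green, blue), "K" (3x3 intrinsics, pixels), "dist" ([k1, k2, p1, p2, k3] as OpenCV has them; the pictures are not rectified), "cam_to_world" (4x4, takes a point from camera to world coordinates). Camera axes: x right, y down, z forward; pixel columns grow to the right and rows downward; lengths in m; the calibration is good to about 2 mm. A picture is of the moment at which its call begins. There is no depth.
- ctrl.close_job(): hands the job in; it is judged then, once.
The state is a dict: "time": time; "joint_positions": joint angles; "qd": joint speeds; "joint_torque": joint torques, N m; "position": TCP position; "tool_rot": TCP orientation; "ft_force": force on the tool from outside, world axes, zero at the start; "torque": the same for the moment, N m; "grip_width": opening from 0.0 (shut) to 1.0 (fully open); "grip_force": force on a finger pad.
Only numpy, scipy, OpenCV 4.12 (cv2) and the standard library are available. Lean on these libraries where they do the work, as an engineer would, in place of code of your own. Each camera call takes 0.05 s, during which the arm holds its last target. There are 200 camera calls.

## Working session

There is one attempt and no reset: what is moved stays moved. The work goes in short steps, Python scripts to look and compute and a tool call to move; the robot and the scene stay as the last step left them, time stands still between calls to the robot, and variables do not carry over. Pictures are saved under pics/ and viewed, at most 10 in all, crops included, and the job is handed in when it is done.

Besides the shell and the picture viewer there is one more tool, called after "Emit:" as a command line: name --argument value ..., lists and objects as JSON in quotes. send_rows: Moves the arm, as the interface text tells. Its arguments: {"type":"object","properties":{"steps":{"type":"array"},"newtons":{"type":"number"}},"required":["steps"]}

```bash
mkdir -p pics; ls; python3 - <<'E'
from bench import ctrl
import cv2,pickle
s=ctrl.get_state(); print({k:(v if not hasattr(v,'round') else v) for k,v in s.items()})
for n in("scene","top"):
    d=ctrl.get_image(n); pickle.dump(d,open(f"{n}.pkl","wb")); cv2.imwrite(f"pics/{n}0.png",d["pixels"][:,:,::-1]); print(d["K"],d["dist"],d["cam_to_world"])
E
```

```text
pics
{'time': 0.0, 'joint_positions': array([ 1.22607305,  0.32186448, -0.07005235,  1.45168791,  0.02264395,
        1.37078213, -0.05689602]), 'qd': array([ 0.00103612,  0.0005025 ,  0.0012359 , -0.00018282, -0.00026435,
        0.00019446,  0.00026666]), 'joint_torque': array([ 3.54595513e-04, -4.91280949e+01, -4.03487189e-01, -3.12529707e+01,
       -6.38422254e-02,  4.38267749e-02,  1.71854363e-04]), 'position': array([ 0.22799822, -0.60813712,  0.23542783]), 'tool_rot': array([-3.08930139e+00, -5.60301650e-01,  7.79498912e-04]), 'ft_force': array([ 0.26076262,  0.35908645, -0.45243198]), 'torque': array([-0.04247538, -0.0037269 ,  0.0008917 ]), 'grip_force': 0.0, 'grip_width': 1.0013269677657932}
[[460.54934342   0.         313.92156097]
 [  0.         460.54934342 247.15223832]
 [  0.           0.           1.        ]] [-0.0125366  0.         0.         0.         0.       ] [[-0.54758371  0.52768519 -0.64938465  1.17933962]
 [ 0.83650115  0.36418346 -0.40943404  0.444339  ]
 [ 0.02044287 -0.76741042 -0.6408302   0.74422027]
 [ 0.          0.          0.          1.        ]]
[[509.80632506   0.         320.78629561]
 [  0.         509.80632506 250.60186929]
 [  0.           0.           1.        ]] [-0.11746018  0.          0.          0.          0.        ] [[ 0.01170881 -0.98199441  0.18854678  0.37008758]
 [-0.99988929 -0.00976689  0.01122526  0.03224789]
 [-0.00918163 -0.18865734 -0.98200005  1.03263983]
 [ 0.          0.          0.          1.        ]]
```

View pics/scene0.png

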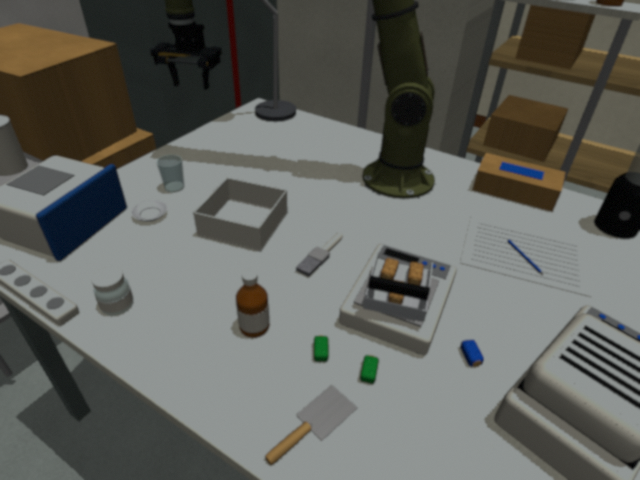

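View pics/top0.png

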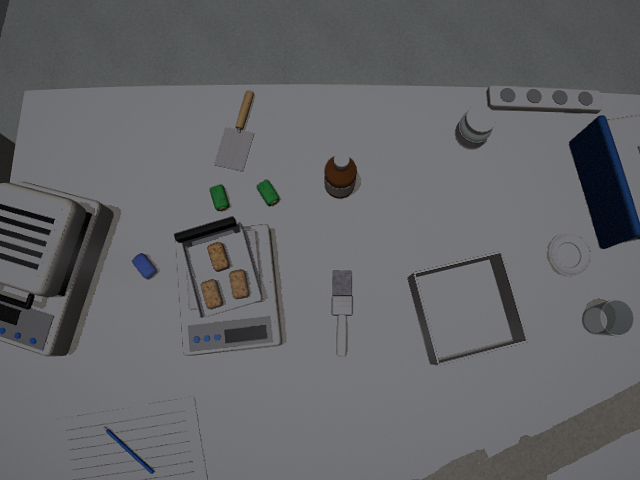

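The top view shows the balance at about (228,290), the pan handle at (205,229), the box at (467,307) and the bottle at (341,172). The scene view shows the same layout. The moves only turn the tool about its own z, so before measuring I'll check in free air whether the tool tilts when pushed past its reach.

Emit:
send_rows --steps '[{"ty": -0.6},{"ty": -0.6},{"ty": -0.6},{"ty": -0.6},{"ty": -0.6},{"ty": -0.6},{"ty": -0.6},{"ty": -0.6},{"ty": 0,"grip": 1}]'

```text
validation failed for argument at $.st...
```

```bash
python3 - <<'E'
import pickle,cv2,numpy as np
t=pickle.load(open("top.pkl","rb"))["pixels"][:,:,::-1]; s=pickle.load(open("scene.pkl","rb"))["pixels"][:,:,::-1]
f=lambda i,x,y,w,h:cv2.resize(i[y:y+h,x:x+w],(400,300),interpolation=cv2.INTER_CUBIC)
a=np.hstack([cv2.convertScaleAbs(f(t,160,210,133,100),alpha=1.5),cv2.convertScaleAbs(f(t,400,240,140,105*1+25-25),alpha=1.5)])
a=np.hstack([f(t,160,210,140,105),f(t,395,250,140,105)]); b=np.hstack([f(s,330,240,140,105),f(s,185,170,140,105)])
cv2.imwrite("pics/c.png",cv2.convertScaleAbs(np.vstack([a,b]),alpha=1.5))
E
```

```text
(no output)
```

View pics/c.png

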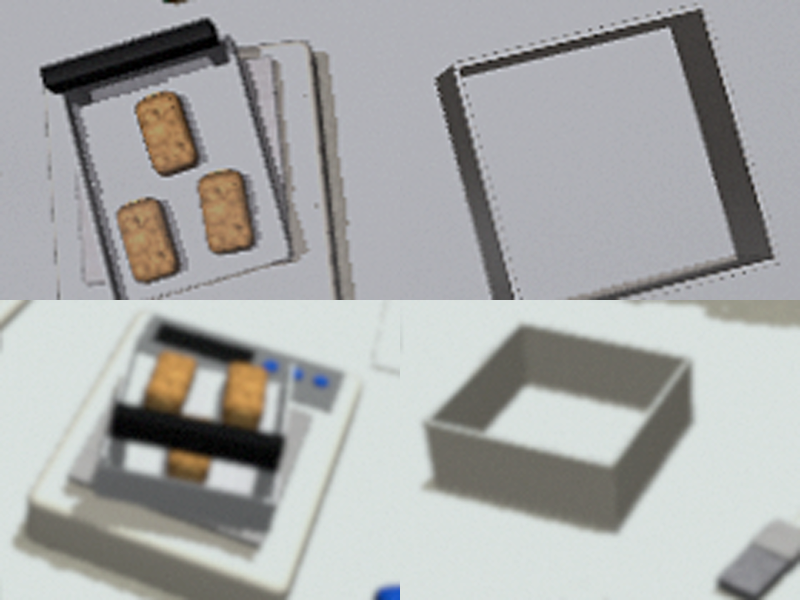

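Emit:
send_rows --steps '[{"tx": 0,"ty": -0.6,"tz": 0,"turn": 0,"grip": 1},{"tx": 0,"ty": -0.6,"tz": 0,"turn": 0,"grip": 1},{"tx": 0,"ty": -0.6,"tz": 0,"turn": 0,"grip": 1},{"tx": 0,"ty": -0.6,"tz": 0,"turn": 0,"grip": 1},{"tx": 0,"ty": -0.6,"tz": 0,"turn": 0,"grip": 1},{"tx": 0,"ty": -0.6,"tz": 0,"turn": 0,"grip": 1},{"tx": 0,"ty": -0.6,"tz": 0,"turn": 0,"grip": 1},{"tx": 0,"ty": -0.6,"tz": 0,"turn": 0,"grip": 1},{"tx": 0,"ty": -0.6,"tz": 0,"turn": 0,"grip": 1},{"tx": 0,"ty": 0,"tz": 0,"turn": 0,"grip": 1}]'

```text
time: 1.35
position: [0.1241, -0.3244, 0.2192]
tool_rot: [-3.047, -0.557, -0.005]
ft_force: [-0.5, -0.3, 0.2]
grip_width: 1.002
grip_force: 0.0
```

```bash
cat > h.py <<'E'
import numpy as np,cv2
from scipy.spatial.transform import Rotation as R
from bench import ctrl
def st():
    s=ctrl.get_state(); M=R.from_rotvec(s["tool_rot"]).as_matrix()
    print("t",round(s["time"],2),"p",s["position"].round(4),"r",np.hypot(*s["position"][:2]).round(3),"\nx",M[:,0].round(3),"y",M[:,1].round(3),"z",M[:,2].round(3),"\nq",s["joint_positions"].round(2),"F",s["ft_force"].round(1),"T",s["torque"].round(2),"g",round(s["grip_width"],3),round(float(s["grip_force"]),1)); return s
def proj(d,P):
    T=np.linalg.inv(d["cam_to_world"]); 
    return cv2.projectPoints(np.atleast_2d(P).astype(float),cv2.Rodrigues(T[:3,:3])[0],T[:3,3],d["K"],np.array(d["dist"],float))[0][:,0]
E
python3 -c "
from h import *
st()"
```

```text
t 1.35 p [ 0.1241 -0.3244  0.2192] r 0.347 
x [0.935 0.354 0.011] y [ 0.354 -0.934 -0.043] z [-0.005  0.044 -0.999] 
q [ 1.07 -0.3   0.06  2.11  0.    1.37 -0.08] F [-0.5 -0.3  0.2] T [-0.02 -0.08  0.03] g 1.002 0.0
```

Emit:
send_rows --steps '[{"tx": 0,"ty": -0.6,"tz": 0,"turn": 0,"grip": 1},{"tx": 0,"ty": -0.6,"tz": 0,"turn": 0,"grip": 1},{"tx": 0,"ty": -0.6,"tz": 0,"turn": 0,"grip": 1},{"tx": 0,"ty": -0.6,"tz": 0,"turn": 0,"grip": 1}]'

```text
time: 1.85
position: [0.0986, -0.2447, 0.1668]
tool_rot: [-2.863, -0.522, -0.011]
ft_force: [-0.3, -1.2, -0.2]
grip_width: 1.003
grip_force: 0.0
```

```bash
python3 -c "
from h import *
st()"
```

```text
t 1.85 p [ 0.0986 -0.2447  0.1668] r 0.264 
x [0.937 0.347 0.049] y [ 0.349 -0.91  -0.225] z [-0.034  0.227 -0.973] 
q [ 1.07 -0.3   0.08  2.24 -0.04  1.43 -0.06] F [-0.3 -1.2 -0.2] T [-0.26 -0.04 -0.04] g 1.003 0.0
```

Emit:
send_rows --steps '[{"tx": 0,"ty": 0.5,"tz": -0.5,"turn": 0,"grip": 1},{"tx": 0,"ty": 0.6,"tz": -0.5,"turn": 0,"grip": 1},{"tx": 0,"ty": 0.6,"tz": -0.5,"turn": 0,"grip": 1},{"tx": 0,"ty": 0.6,"tz": -0.5,"turn": 0,"grip": 1},{"tx": 0,"ty": 0.6,"tz": 0,"turn": 0,"grip": 1},{"tx": 0,"ty": 0.6,"tz": 0,"turn": 0,"grip": 1},{"tx": 0,"ty": 0.0,"tz": 0,"turn": 0,"grip": 1}]'

```text
time: 2.72
position: [0.1768, -0.4646, 0.2361]
tool_rot: [-2.862, -0.522, -0.01]
ft_force: [-0.1, 0.9, -0.1]
grip_width: 1.002
grip_force: 0.0
```

```bash
python3 -c "
from h import *
st()"
```

```text
t 2.73 p [ 0.1768 -0.4646  0.2361] r 0.497 
x [0.936 0.348 0.048] y [ 0.349 -0.91  -0.225] z [-0.034  0.227 -0.973] 
q [ 1.07  0.17  0.13  1.66 -0.07  1.54  0.01] F [-0.1  0.9 -0.1] T [-0.19 -0.    0.04] g 1.002 0.0
```

Emit:
send_rows --steps '[{"tx": 0,"ty": -0.6,"tz": 0.1,"turn": 0,"grip": 1},{"tx": 0,"ty": -0.6,"tz": 0.1,"turn": 0,"grip": 1},{"tx": 0,"ty": -0.6,"tz": 0.1,"turn": 0,"grip": 1},{"tx": 0,"ty": -0.6,"tz": 0.1,"turn": 0,"grip": 1},{"tx": 0,"ty": -0.6,"tz": 0,"turn": 0,"grip": 1},{"tx": 0,"ty": -0.6,"tz": 0,"turn": 0,"grip": 1},{"tx": 0,"ty": -0.6,"tz": 0,"turn": 0,"grip": 1},{"tx": 0,"ty": -0.6,"tz": 0,"turn": 0,"grip": 1},{"tx": 0,"ty": -0.6,"tz": 0,"turn": 0,"grip": 1}]'

```text
time: 3.85
position: [0.0977, -0.24, 0.2545]
tool_rot: [-2.786, -0.535, -0.01]
ft_force: [0.6, 0.4, 0.5]
grip_width: 0.999
grip_force: 0.0
```

```bash
cat > fit.py <<'E'
from h import *
import pickle
from scipy.optimize import least_squares
T=pickle.load(open("top.pkl","rb"));S=pickle.load(open("scene.pkl","rb"))
k=140/400
t1=lambda u,v:(160+u*k,210+v*k); t2=lambda u,v:(395+(u-400)*k,250+v*k)
s1=lambda u,v:(330+u*k,240+(v-300)*k); s2=lambda u,v:(185+(u-400)*k,170+(v-300)*k)
def fit(obs,x0,name):
    def res(p):
        c,s=np.cos(p[3]),np.sin(p[3]); Rz=np.array([[c,-s,0],[s,c,0],[0,0,1]])
        return np.concatenate([proj(d,Rz@np.array(P)/1000+p[:3])[0]-uv for d,P,uv in obs])
    r=least_squares(res,x0,loss="soft_l1"); print(name,r.x[:3].round(4),"yaw",np.degrees(r.x[3]).round(1)); print(r.fun.reshape(-1,2).round(1).tolist()); return r.x
# bar: triangulate the two end points of top-face far/near edges
fit([(T,(75,56,80),t1(42,70)),(T,(75,-56,80),t1(212,20)),(T,(61,56,56),t1(50,94)),(T,(61,-56,56),t1(217,46)),
 (S,(61,-56,80),s1(118,403)),(S,(61,56,80),s1(285,436)),(S,(75,-56,56),s1(113,436)),(S,(75,56,56),s1(278,471)),
 (T,(-75,-60,26),t1(297,255))],[.43,.2,.08,.28],"pan")
fit([(T,(90,90,75),t2(437,75)),(T,(90,-90,75),t2(702,8)),(T,(-90,-90,75),t2(775,258)),
 (S,(-90,90,75),s2(524,325)),(S,(-90,-90,75),s2(424,424)),(S,(90,90,75),s2(690,360)),(S,(90,-90,75),s2(613,466)),(S,(90,-90,0),s2(617,532))],[.4,-.25,0,.2],"box")
E
python3 fit.py; python3 -c "
from h import *
st()"
```

```text
pan [0.5114 0.2315 0.072 ] yaw 17.7
[[-1.7, 0.1], [-1.5, -0.5], [1.1, 1.7], [1.0, 0.8], [-1.3, -1.5], [0.4, -1.0], [-2.1, 1.1], [-0.1, 1.1], [-2.8, -0.5]]
box [ 0.4302 -0.2506 -0.0193] yaw 54.5
[[0.4, 51.7], [-40.8, 0.1], [9.2, -33.9], [38.2, -0.1], [9.5, -23.2], [0.5, 22.7], [-42.6, 0.1], [-40.6, 0.4]]
t 3.85 p [ 0.0977 -0.24    0.2545] r 0.259 
x [0.931 0.361 0.063] y [ 0.363 -0.885 -0.293] z [-0.05   0.296 -0.954] 
q [ 1.48 -0.3  -0.25  2.07 -0.12  1.67  0.07] F [0.6 0.4 0.5] T [-0.32 -0.12  0.04] g 0.999 0.0
```

Emit:
send_rows --steps '[{"tx": 0,"ty": -0.6,"tz": 0.2,"turn": 0,"grip": 1},{"tx": 0,"ty": -0.6,"tz": 0.2,"turn": 0,"grip": 1},{"tx": 0,"ty": -0.6,"tz": 0.2,"turn": 0,"grip": 1},{"tx": 0,"ty": -0.6,"tz": 0.2,"turn": 0,"grip": 1}]'

```text
time: 4.35
position: [0.0853, -0.1957, 0.2254]
tool_rot: [-2.681, -0.52, -0.001]
ft_force: [1.4, 0.2, 0.6]
grip_width: 1.003
grip_force: 0.0
```

```bash
sed -i 's/(S,(-90,90,75),s2(524,325)).*/(S,(-90,-90,75),s2(524,325)),(S,(90,-90,75),s2(424,424)),(S,(-90,90,75),s2(690,360)),(S,(90,90,75),s2(613,466)),(S,(90,90,0),s2(617,532))],[.4,-.25,0,.2],"box")/' fit.py
python3 fit.py; python3 -c "
from h import *
st()"
```

```text
pan [0.5114 0.2315 0.072 ] yaw 17.7
[[-1.7, 0.1], [-1.5, -0.5], [1.1, 1.7], [1.0, 0.8], [-1.3, -1.5], [0.4, -1.0], [-2.1, 1.1], [-0.1, 1.1], [-2.8, -0.5]]
box [ 0.4455 -0.2411 -0.0071] yaw 14.4
[[3.8, -1.6], [-0.8, -0.4], [0.8, 2.5], [-1.5, -0.7], [0.3, 0.2], [0.9, -0.5], [0.5, 0.8], [0.7, 1.5]]
t 4.35 p [ 0.0853 -0.1957  0.2254] r 0.214 
x [0.931 0.358 0.077] y [ 0.358 -0.847 -0.392] z [-0.075  0.392 -0.917] 
q [ 1.48 -0.3  -0.25  2.15 -0.13  1.69  0.08] F [1.4 0.2 0.6] T [-0.41 -0.16 -0.01] g 1.003 0.0
```

The pan pose fits at (0.511, 0.2315, 0.072) with yaw 17.7°, so its grip point is about (0.576, 0.252, 0.143). The box is at (0.4455, −0.241) with yaw 14°.

Pushing past the reach limit tilts the tool, and the tilt stays. My plan has three parts:
- Lean the tool sideways along the bar's direction, using the far limit.
- Grip the bar.
- Turn about the leaning tool z, which pitches the pan. Turning back undoes it.

Emit:
send_rows --steps '[{"tx": 0,"ty": 0.76,"tz": -0.58,"turn": 0,"grip": 1},{"tx": 0,"ty": 0.76,"tz": -0.58,"turn": 0,"grip": 1},{"tx": 0,"ty": 0.76,"tz": -0.58,"turn": 0,"grip": 1},{"tx": 0,"ty": 0.76,"tz": -0.58,"turn": 0,"grip": 1},{"tx": 0,"ty": 0.76,"tz": -0.58,"turn": 0,"grip": 1},{"tx": 0,"ty": 0.76,"tz": -0.58,"turn": 0,"grip": 1},{"tx": 0,"ty": 0.76,"tz": -0.58,"turn": 0,"grip": 1},{"tx": 0,"ty": 0.76,"tz": -0.58,"turn": 0,"grip": 1},{"tx": 0,"ty": 0.76,"tz": -0.4,"turn": 0,"grip": 1},{"tx": 0,"ty": 0.76,"tz": -0.4,"turn": 0,"grip": 1}]'

```text
time: 5.6
position: [0.2539, -0.6826, 0.3121]
tool_rot: [-2.749, -0.506, -0.011]
ft_force: [-0.6, 0.5, -0.1]
grip_width: 1.001
grip_force: 0.0
```

```bash
python3 -c "
from h import *
st()"
```

```text
t 5.6 p [ 0.2539 -0.6826  0.3121] r 0.728 
x [0.936 0.344 0.069] y [ 0.347 -0.877 -0.333] z [-0.054  0.336 -0.94 ] 
q [ 1.2   0.81  0.03  0.62 -0.1   2.05 -0.01] F [-0.6  0.5 -0.1] T [-0.38 -0.11 -0.06] g 1.001 0.0
```

Emit:
send_rows --steps '[{"tx": 0,"ty": 0.7,"tz": -0.25,"turn": 0,"grip": 1},{"tx": 0,"ty": 0.7,"tz": -0.25,"turn": 0,"grip": 1},{"tx": 0,"ty": 0.7,"tz": -0.2,"turn": 0,"grip": 1},{"tx": 0,"ty": 0.7,"tz": -0.1,"turn": 0,"grip": 1},{"tx": 0,"ty": 0.7,"tz": 0,"turn": 0,"grip": 1},{"tx": 0,"ty": 0.7,"tz": 0,"turn": 0,"grip": 1}]'

```text
time: 6.35
position: [0.3046, -0.8071, 0.2188]
tool_rot: [-2.899, -0.524, -0.057]
ft_force: [-0.6, -0.2, 0.5]
grip_width: 1.001
grip_force: 0.0
```

```bash
python3 -c "
from h import *
st()"
```

```text
t 6.35 p [ 0.3046 -0.8071  0.2188] r 0.863 
x [0.937 0.343 0.072] y [ 0.35  -0.918 -0.184] z [ 0.003  0.198 -0.98 ] 
q [ 1.2   1.22  0.38  0.06 -0.45  2.05 -0.02] F [-0.6 -0.2  0.5] T [-0.31  0.1  -0.  ] g 1.001 0.0
```

Emit:
send_rows --steps '[{"tx": 0,"ty": 0.6,"tz": -0.3,"turn": 0,"grip": 1},{"tx": 0,"ty": 0.6,"tz": -0.3,"turn": 0,"grip": 1},{"tx": 0,"ty": 0.6,"tz": -0.3,"turn": 0,"grip": 1},{"tx": 0,"ty": 0.6,"tz": -0.3,"turn": 0,"grip": 1},{"tx": 0,"ty": 0.6,"tz": -0.3,"turn": 0,"grip": 1},{"tx": 0,"ty": 0.6,"tz": -0.3,"turn": 0,"grip": 1}]'

```text
time: 7.1
position: [0.3024, -0.814, 0.2526]
tool_rot: [-2.95, -0.525, -0.091]
ft_force: [0.9, -0.4, -0.5]
grip_width: 1.001
grip_force: 0.0
```

```bash
python3 -c "
from h import *
st()"
```

```text
t 7.1 p [ 0.3024 -0.814   0.2526] r 0.868 
x [0.937 0.339 0.084] y [ 0.347 -0.929 -0.131] z [ 0.034  0.152 -0.988] 
q [ 1.2   1.2   1.24  0.06 -1.31  2.05 -0.  ] F [ 0.9 -0.4 -0.5] T [-0.19 -0.02 -0.04] g 1.001 0.0
```

Emit:
send_rows --steps '[{"tx": 0,"ty": -0.7,"tz": -0.3,"turn": 0,"grip": 1},{"tx": 0,"ty": -0.7,"tz": -0.5,"turn": 0,"grip": 1},{"tx": 0,"ty": -0.6,"tz": -0.7,"turn": 0,"grip": 1},{"tx": 0,"ty": -0.3,"tz": -0.8,"turn": 0,"grip": 1},{"tx": 0,"ty": 0,"tz": -0.9,"turn": 0,"grip": 1},{"tx": 0,"ty": 0,"tz": -0.9,"turn": 0,"grip": 1},{"tx": 0,"ty": 0,"tz": -0.9,"turn": 0,"grip": 1},{"tx": 0,"ty": 0,"tz": -0.9,"turn": 0,"grip": 1},{"tx": 0,"ty": 0,"tz": -0.9,"turn": 0,"grip": 1}]'

```text
time: 8.22
position: [0.2376, -0.6984, 0.4623]
tool_rot: [-3.001, -0.523, -0.12]
ft_force: [-0.4, -0.6, -0.6]
grip_width: 1.0
grip_force: 0.0
```

```bash
python3 -c "
from h import *
st()"
```

```text
t 8.22 p [ 0.2376 -0.6984  0.4623] r 0.738 
x [0.938 0.333 0.093] y [ 0.34  -0.937 -0.078] z [ 0.061  0.105 -0.993] 
q [ 1.24  0.68  0.02  0.49 -0.12  2.05 -0.02] F [-0.4 -0.6 -0.6] T [-0.11  0.08  0.07] g 1.0 0.0
```

Emit:
send_rows --steps '[{"tx": 0,"ty": 0.3,"tz": -0.9,"turn": 0,"grip": 1},{"tx": 0,"ty": 0.3,"tz": -0.9,"turn": 0,"grip": 1},{"tx": 0,"ty": 0.3,"tz": -0.9,"turn": 0,"grip": 1},{"tx": 0,"ty": 0.3,"tz": -0.9,"turn": 0,"grip": 1},{"tx": 0,"ty": 0.3,"tz": -0.9,"turn": 0,"grip": 1},{"tx": 0,"ty": 0.3,"tz": -0.9,"turn": 0,"grip": 1}]'

```text
time: 8.98
position: [0.2149, -0.6818, 0.6118]
tool_rot: [2.938, 0.492, 0.185]
ft_force: [-0.0, 0.3, 0.4]
grip_width: 0.997
grip_force: 0.0
```

```bash
python3 -c "
from h import *
st()"
```

```text
t 8.97 p [ 0.2149 -0.6818  0.6118] r 0.715 
x [0.938 0.332 0.096] y [ 0.313 -0.934  0.174] z [ 0.147 -0.134 -0.98 ] 
q [ 1.26  0.56  0.06  0.36 -0.16  2.05 -0.01] F [-0.   0.3  0.4] T [ 0.17  0.18 -0.  ] g 0.997 0.0
```

Emit:
send_rows --steps '[{"tx": 0,"ty": 0.3,"tz": -0.9,"turn": 0,"grip": 1},{"tx": 0,"ty": 0.3,"tz": -0.9,"turn": 0,"grip": 1},{"tx": 0,"ty": 0.3,"tz": -0.9,"turn": 0,"grip": 1},{"tx": 0,"ty": 0.3,"tz": -0.9,"turn": 0,"grip": 1},{"tx": 0,"ty": 0.3,"tz": -0.9,"turn": 0,"grip": 1},{"tx": 0,"ty": 0.3,"tz": -0.9,"turn": 0,"grip": 1},{"tx": 0,"ty": 0.3,"tz": -0.9,"turn": 0,"grip": 1},{"tx": 0,"ty": 0.3,"tz": -0.9,"turn": 0,"grip": 1},{"tx": 0,"ty": 0.3,"tz": -0.9,"turn": 0,"grip": 1}]'

```text
time: 10.1
position: [0.1482, -0.5645, 0.8277]
tool_rot: [2.59, 0.411, 0.25]
ft_force: [-0.6, -0.0, 0.9]
grip_width: 0.997
grip_force: 0.0
```

```bash
python3 -c "
from h import *
st()"
```

```text
t 10.1 p [ 0.1482 -0.5645  0.8277] r 0.584 
x [0.938 0.333 0.099] y [ 0.241 -0.828  0.506] z [ 0.251 -0.45  -0.857] 
q [ 1.34  0.29  0.05  0.27 -0.2   2.05 -0.01] F [-0.6 -0.   0.9] T [ 0.51  0.27 -0.03] g 0.997 0.0
```

Emit:
send_rows --steps '[{"tx": -0.9,"ty": 0,"tz": 0,"turn": 0,"grip": 1},{"tx": -0.9,"ty": 0,"tz": 0,"turn": 0,"grip": 1},{"tx": -0.9,"ty": 0,"tz": -0.3,"turn": 0,"grip": 1},{"tx": -0.9,"ty": 0.1,"tz": -0.3,"turn": 0,"grip": 1},{"tx": -0.7,"ty": 0.2,"tz": -0.7,"turn": 0,"grip": 1},{"tx": -0.3,"ty": 0.3,"tz": -0.9,"turn": 0,"grip": 1},{"tx": 0,"ty": 0.3,"tz": -0.9,"turn": 0,"grip": 1},{"tx": 0,"ty": 0.3,"tz": -0.9,"turn": 0,"grip": 1}]'

```text
time: 11.1
position: [-0.1187, -0.5381, 0.8775]
tool_rot: [2.421, 0.353, 0.207]
ft_force: [-1.0, -0.9, -1.0]
grip_width: 0.999
grip_force: 0.0
```

```bash
python3 -c "
from h import *
st()"
```

```text
t 11.1 p [-0.1187 -0.5381  0.8775] r 0.551 
x [0.951 0.305 0.057] y [ 0.198 -0.737  0.646] z [ 0.239 -0.603 -0.761] 
q [ 2.17  0.31 -0.44  0.19 -0.27  2.05  0.3 ] F [-1.  -0.9 -1. ] T [ 0.75  0.26 -0.01] g 0.999 0.0
```

Emit:
send_rows --steps '[{"tx": -0.4,"ty": 0.3,"tz": -0.8,"turn": 0,"grip": 1},{"tx": -0.2,"ty": 0.3,"tz": -0.9,"turn": 0,"grip": 1},{"tx": 0,"ty": 0,"tz": 0,"turn": 0,"grip": 1}]'

```text
time: 11.48
position: [-0.1517, -0.4972, 0.909]
tool_rot: [2.349, 0.329, 0.184]
ft_force: [0.4, 0.3, -0.5]
grip_width: 1.002
grip_force: 0.0
```

```bash
cat >> h.py <<'E'
def to(tgt):
    s=st(); M=R.from_rotvec(s["tool_rot"]).as_matrix(); d=np.array(tgt)-s["position"]; u=M.T@d/.06; print("units",u.round(2),"rows>=",np.ceil(np.linalg.norm(u)/.95))
def lean():
    M=R.from_rotvec(ctrl.get_state()["tool_rot"]).as_matrix(); z=M[:,2]
    print("beta",np.degrees(np.arccos(-z[2])).round(1),"lean az",np.degrees(np.arctan2(z[1],z[0])).round(1),"y az",np.degrees(np.arctan2(M[1,1],M[0,1])).round(1))
    # turn (deg about tool z) making tool y horizontal
    print("turn for horizontal y:",np.degrees(np.arctan2(M[2,1],M[2,0])).round(1))
E
python3 -c "
from h import *
to([.25,-.4,.6]);lean()"
```

```text
t 11.47 p [-0.1517 -0.4972  0.909 ] r 0.52 
x [0.957 0.289 0.036] y [ 0.182 -0.69   0.7  ] z [ 0.227 -0.664 -0.713] 
q [ 2.36  0.29 -0.57  0.16 -0.3   2.05  0.33] F [ 0.4  0.3 -0.5] T [0.79 0.3  0.04] g 1.002 0.0
units [ 6.69 -3.5   4.12] rows>= 10.0
beta 44.5 lean az -71.1 y az -75.2
turn for horizontal y: 87.1
```

Emit:
send_rows --steps '[{"tx": 0,"ty": 0,"tz": 0.3,"turn": -0.97,"grip": 1},{"tx": 0,"ty": 0,"tz": 0.3,"turn": -0.97,"grip": 1},{"tx": 0,"ty": 0,"tz": 0.3,"turn": -0.97,"grip": 1},{"tx": 0,"ty": 0,"tz": 0.3,"turn": -0.97,"grip": 1},{"tx": 0,"ty": 0,"tz": 0.3,"turn": -0.97,"grip": 1},{"tx": 0,"ty": 0,"tz": 0.3,"turn": -0.97,"grip": 1},{"tx": 0,"ty": 0,"tz": 0.3,"turn": -0.97,"grip": 1},{"tx": 0,"ty": 0,"tz": 0.3,"turn": -0.97,"grip": 1},{"tx": 0,"ty": 0,"tz": 0.3,"turn": -0.97,"grip": 1},{"tx": 0,"ty": 0,"tz": 0.3,"turn": -0.97,"grip": 1},{"tx": 0,"ty": 0,"tz": 0.3,"turn": -0.97,"grip": 1},{"tx": 0,"ty": 0,"tz": 0.3,"turn": -0.97,"grip": 1}]'

```text
time: 12.98
position: [-0.1015, -0.643, 0.7501]
tool_rot: [1.416, 2.0, -0.576]
ft_force: [-0.6, -0.3, -0.3]
grip_width: 1.0
grip_force: 0.0
```

```bash
python3 -c "
from h import *
to([.35,-.35,.55]);lean()"
```

```text
t 12.97 p [-0.1015 -0.643   0.7501] r 0.651 
x [-0.238  0.676 -0.697] y [ 0.943  0.332 -0.001] z [ 0.231 -0.658 -0.717] 
q [ 2.58  0.09 -0.74  0.9  -0.36  1.52  2.09] F [-0.6 -0.3 -0.3] T [0.83 0.16 0.  ] g 1.0 0.0
units [3.83 8.72 0.92] rows>= 11.0
beta 44.2 lean az -70.6 y az 19.4
turn for horizontal y: -180.0
```

Emit:
send_rows --steps '[{"tx": 0.35,"ty": 0.8,"tz": 0.08,"turn": 0,"grip": 1},{"tx": 0.35,"ty": 0.8,"tz": 0.08,"turn": 0,"grip": 1},{"tx": 0.35,"ty": 0.8,"tz": 0.08,"turn": 0,"grip": 1},{"tx": 0.35,"ty": 0.8,"tz": 0.08,"turn": 0,"grip": 1},{"tx": 0.35,"ty": 0.8,"tz": 0.08,"turn": 0,"grip": 1},{"tx": 0.35,"ty": 0.8,"tz": 0.08,"turn": 0,"grip": 1},{"tx": 0.35,"ty": 0.8,"tz": 0.08,"turn": 0,"grip": 1},{"tx": 0.35,"ty": 0.8,"tz": 0.08,"turn": 0,"grip": 1},{"tx": 0.35,"ty": 0.8,"tz": 0.08,"turn": 0,"grip": 1},{"tx": 0.35,"ty": 0.8,"tz": 0.08,"turn": 0,"grip": 1},{"tx": 0.35,"ty": 0.72,"tz": 0.12,"turn": 0,"grip": 1}]'

```text
time: 14.35
position: [0.2943, -0.4681, 0.6085]
tool_rot: [1.472, 2.063, -0.516]
ft_force: [-0.5, -0.9, 0.1]
grip_width: 1.004
grip_force: 0.0
```

```bash
python3 -c "
from h import *
to([.49,.05,.45]);lean()
"
```

```text
t 14.35 p [ 0.2943 -0.4681  0.6085] r 0.553 
x [-0.251  0.734 -0.631] y [0.945 0.327 0.005] z [ 0.21  -0.595 -0.776] 
q [ 0.97 -0.3  -0.12  1.5   0.21  1.31  1.19] F [-0.5 -0.9  0.1] T [0.69 0.11 0.04] g 1.004 0.0
units [ 7.19  5.89 -2.4 ] rows>= 11.0
beta 39.1 lean az -70.5 y az 19.1
turn for horizontal y: 179.5
```

```bash
python3 -c "
from h import *
to([.5,-.25,.45]);
M=R.from_rotvec(ctrl.get_state()['tool_rot']).as_matrix()
print(M.T@(np.array([.57,.10,.40])-[.5,-.25,.45])/.06)
"
```

```text
t 14.35 p [ 0.2943 -0.4681  0.6085] r 0.553 
x [-0.251  0.734 -0.631] y [0.945 0.327 0.005] z [ 0.21  -0.595 -0.776] 
q [ 0.97 -0.3  -0.12  1.5   0.21  1.31  1.19] F [-0.5 -0.9  0.1] T [0.69 0.11 0.04] g 1.004 0.0
units [3.48 4.41 0.61] rows>= 6.0
[ 4.51759611  3.00567973 -2.57692608]
```

Emit:
send_rows --steps '[{"tx": 0.3,"ty": 0.8,"tz": 0.3,"turn": 0,"grip": 1},{"tx": 0.5,"ty": 0.8,"tz": 0.2,"turn": 0,"grip": 1},{"tx": 0.65,"ty": 0.7,"tz": 0.1,"turn": 0,"grip": 1},{"tx": 0.65,"ty": 0.7,"tz": 0,"turn": 0,"grip": 1},{"tx": 0.65,"ty": 0.7,"tz": 0,"turn": 0,"grip": 1},{"tx": 0.65,"ty": 0.7,"tz": 0,"turn": 0,"grip": 1},{"tx": 0.7,"ty": 0.45,"tz": -0.4,"turn": 0,"grip": 1},{"tx": 0.7,"ty": 0.45,"tz": -0.4,"turn": 0,"grip": 1},{"tx": 0.7,"ty": 0.45,"tz": -0.4,"turn": 0,"grip": 1},{"tx": 0.7,"ty": 0.45,"tz": -0.4,"turn": 0,"grip": 1},{"tx": 0.7,"ty": 0.45,"tz": -0.4,"turn": 0,"grip": 1},{"tx": 0.7,"ty": 0.45,"tz": -0.4,"turn": 0,"grip": 1}]'

```text
time: 15.85
position: [0.5589, 0.0693, 0.4074]
tool_rot: [1.475, 2.059, -0.519]
ft_force: [-0.0, -0.5, -0.3]
grip_width: 1.001
grip_force: 0.0
```

```bash
python3 -c "
from h import *
to([.55,.38,.35]);lean()
"
```

```text
t 15.85 p [0.5589 0.0693 0.4074] r 0.563 
x [-0.248  0.734 -0.632] y [0.946 0.324 0.005] z [ 0.209 -0.597 -0.775] 
q [ 0.44  0.28 -1.22  1.5   0.9   1.82 -0.37] F [-0.  -0.5 -0.3] T [0.67 0.08 0.06] g 1.001 0.0
units [ 4.44  1.53 -2.38] rows>= 6.0
beta 39.2 lean az -70.7 y az 18.9
turn for horizontal y: 179.5
```

```bash
python3 -c "
from h import *
to([.545,.334,.30]);
M=R.from_rotvec(ctrl.get_state()['tool_rot']).as_matrix()
a=np.array([.545,.334,.30]);b=np.array([.5745,.2567,.142])-.06*M[:,2]
print(M.T@(b-a)/.06)
"
```

```text
t 15.85 p [0.5589 0.0693 0.4074] r 0.563 
x [-0.248  0.734 -0.632] y [0.946 0.324 0.005] z [ 0.209 -0.597 -0.775] 
q [ 0.44  0.28 -1.22  1.5   0.9   1.82 -0.37] F [-0.  -0.5 -0.3] T [0.67 0.08 0.06] g 1.001 0.0
units [ 4.43  1.2  -1.29] rows>= 6.0
[0.59646912 0.0340865  1.91188016]
```

Emit:
send_rows --steps '[{"tx": 0.6,"ty": 0.2,"tz": -0.5,"turn": 0,"grip": 1},{"tx": 0.7,"ty": 0.2,"tz": -0.4,"turn": 0,"grip": 1},{"tx": 0.8,"ty": 0.2,"tz": -0.2,"turn": 0,"grip": 1},{"tx": 0.8,"ty": 0.2,"tz": -0.1,"turn": 0,"grip": 1},{"tx": 0.8,"ty": 0.2,"tz": -0.05,"turn": 0,"grip": 1},{"tx": 0.73,"ty": 0.2,"tz": -0.04,"turn": 0,"grip": 1},{"tx": 0.2,"ty": 0.0,"tz": 0.5,"turn": 0,"grip": 1},{"tx": 0.2,"ty": 0.03,"tz": 0.5,"turn": 0,"grip": 1},{"tx": 0,"ty": 0,"tz": 0,"turn": 0,"grip": 1}]'

```text
time: 16.98
position: [0.5525, 0.3141, 0.2356]
tool_rot: [1.471, 2.062, -0.526]
ft_force: [-0.1, 0.3, 0.8]
grip_width: 1.004
grip_force: 0.0
```

```bash
python3 -c "
from h import *
to([.5745,.2567,.142]);lean()
im=[]
for n,(x,y,w,h) in (('top',(140,160,200,150)),('scene',(300,150,200,150))):
    d=ctrl.get_image(n); im.append(cv2.resize(d['pixels'][y:y+h,x:x+w,::-1],(400,300),interpolation=cv2.INTER_CUBIC))
cv2.imwrite('pics/pre.png',cv2.convertScaleAbs(np.hstack(im),alpha=1.4))
"
```

```text
t 16.98 p [0.5525 0.3141 0.2356] r 0.635 
x [-0.251  0.732 -0.634] y [0.946 0.325 0.   ] z [ 0.206 -0.599 -0.774] 
q [-0.24  0.71 -1.    1.35  1.03  1.93 -0.85] F [-0.1  0.3  0.8] T [ 0.73  0.12 -0.02] g 1.004 0.0
units [0.2  0.04 1.86] rows>= 2.0
beta 39.3 lean az -71.0 y az 19.0
turn for horizontal y: 180.0
```

View pics/pre.png

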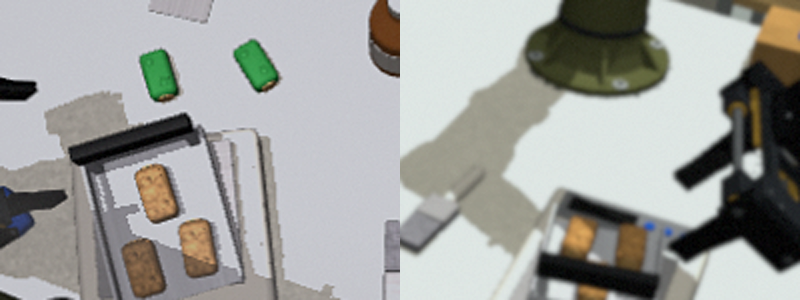

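The picture shows the open fingers at about (35,90) and (65,195) in the top crop, either side of the bar centre at (130,140). They are lined up, so I'll advance and grip.

Emit:
send_rows --steps '[{"tx": 0.05,"ty": 0.01,"tz": 0.5,"turn": 0,"grip": 1},{"tx": 0.05,"ty": 0.01,"tz": 0.5,"turn": 0,"grip": 1},{"tx": 0.05,"ty": 0.01,"tz": 0.45,"turn": 0,"grip": 1},{"tx": 0.05,"ty": 0.01,"tz": 0.41,"turn": 0,"grip": 1},{"tx": 0,"ty": 0,"tz": 0,"turn": 0,"grip": 1}]'

```text
time: 17.7
position: [0.5757, 0.2571, 0.1438]
tool_rot: [1.475, 2.06, -0.521]
ft_force: [0.3, -0.8, -0.4]
grip_width: 1.0
grip_force: 0.0
```

Emit:
send_rows --newtons 45 --steps '[{"tx": 0,"ty": 0,"tz": 0,"turn": 0,"grip": 0.5},{"tx": 0,"ty": 0,"tz": 0,"turn": 0,"grip": 0.3},{"tx": 0,"ty": 0,"tz": 0,"turn": 0,"grip": 0.1},{"tx": 0,"ty": 0,"tz": 0,"turn": 0,"grip": 0},{"tx": 0,"ty": 0,"tz": 0,"turn": 0,"grip": 0},{"tx": 0,"ty": 0,"tz": 0,"turn": 0,"grip": 0}]'

```text
time: 18.45
position: [0.5754, 0.2584, 0.1444]
tool_rot: [1.474, 2.061, -0.519]
ft_force: [-0.3, -0.5, 0.4]
grip_width: 0.404
grip_force: 0.0
```

```bash
python3 -c "
from h import *
to([.5745,.2567,.142]);lean()
im=[]
for n,(x,y,w,h) in (('top',(140,160,200,150)),('scene',(300,150,200,150))):
    d=ctrl.get_image(n); im.append(cv2.resize(d['pixels'][y:y+h,x:x+w,::-1],(400,300),interpolation=cv2.INTER_CUBIC))
cv2.imwrite('pics/gr.png',cv2.convertScaleAbs(np.hstack(im),alpha=1.4))
"
```

```text
t 18.45 p [0.5754 0.2584 0.1444] r 0.631 
x [-0.249  0.735 -0.631] y [0.946 0.325 0.005] z [ 0.209 -0.596 -0.776] 
q [-0.13  0.74 -0.97  1.51  1.07  1.77 -0.9 ] F [-0.3 -0.5  0.4] T [ 0.72  0.1  -0.03] g 0.404 0.0
units [ 0.01 -0.02  0.05] rows>= 1.0
beta 39.1 lean az -70.7 y az 18.9
turn for horizontal y: 179.6
```

View pics/gr.png

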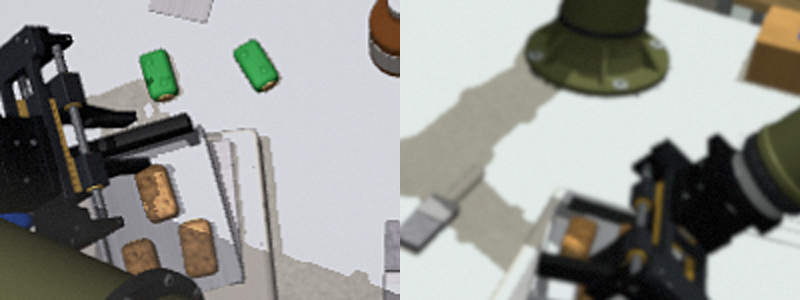

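The fingers straddle the bar and are still closing: the tips are at (130,115) and (115,220), either side of the bar. I'll keep closing.

Emit:
send_rows --newtons 50 --steps '[{"tx": 0,"ty": 0,"tz": 0,"turn": 0,"grip": 0},{"tx": 0,"ty": 0,"tz": 0,"turn": 0,"grip": 0},{"tx": 0,"ty": 0,"tz": 0,"turn": 0,"grip": 0},{"tx": 0,"ty": 0,"tz": 0,"turn": 0,"grip": 0},{"tx": 0,"ty": 0,"tz": 0,"turn": 0,"grip": 0}]'

```text
time: 19.18
position: [0.5755, 0.2586, 0.1444]
tool_rot: [1.474, 2.061, -0.518]
ft_force: [0.9, 1.1, -0.3]
grip_width: 0.155
grip_force: 49.8
```

```bash
python3 -c "
from h import *
to([.5754,.2584,.20]);lean()
"
```

```text
t 19.18 p [0.5755 0.2586 0.1444] r 0.631 
x [-0.249  0.735 -0.631] y [0.946 0.325 0.005] z [ 0.209 -0.595 -0.776] 
q [-0.13  0.74 -0.97  1.51  1.07  1.77 -0.9 ] F [ 0.9  1.1 -0.3] T [ 0.95 -0.08  0.29] g 0.155 49.8
units [-0.59  0.   -0.72] rows>= 1.0
beta 39.1 lean az -70.7 y az 19.0
turn for horizontal y: 179.5
```

Emit:
send_rows --steps '[{"tx": -0.1,"ty": 0,"tz": -0.12,"turn": 0,"grip": 0},{"tx": -0.2,"ty": 0,"tz": -0.24,"turn": 0,"grip": 0},{"tx": -0.3,"ty": 0,"tz": -0.36,"turn": 0,"grip": 0},{"tx": -0.3,"ty": 0,"tz": -0.36,"turn": 0,"grip": 0},{"tx": -0.3,"ty": 0,"tz": -0.36,"turn": 0,"grip": 0},{"tx": -0.2,"ty": 0,"tz": -0.24,"turn": 0,"grip": 0},{"tx": -0.1,"ty": 0,"tz": -0.12,"turn": 0,"grip": 0}]'

```text
time: 20.05
position: [0.5753, 0.257, 0.2866]
tool_rot: [1.475, 2.061, -0.516]
ft_force: [-1.2, 0.2, -3.6]
grip_width: 0.154
grip_force: 49.8
```

```bash
cat >> h.py <<'E'
M0=R.from_rotvec([1.474,2.061,-.518]).as_matrix(); p0=np.array([.5755,.2586,.1444])
c,s_=np.cos(np.radians(18.5)),np.sin(np.radians(18.5)); Rp=np.array([[c,-s_,0],[s_,c,0],[0,0,1]]); pp=np.array([.5764,.2520,.143])-Rp@[.068,0,.068]
def pan_at(M,p,P):  # pan points (mm) when the tool stands at M,p
    return (M@M0.T@(Rp@(np.atleast_2d(P).T/1000)+(pp-p0)[:,None])).T+p
def pose():
    s=ctrl.get_state(); return R.from_rotvec(s["tool_rot"]).as_matrix(),s["position"]
E
python3 -c "
from h import *
st();lean()
M,p=pose()
for psi in (60,70,80,90):
    Mn=M@R.from_rotvec([0,0,np.radians(psi)]).as_matrix()
    o,x,y,z=[a for a in pan_at(Mn,np.zeros(3),[[0,0,0],[1000,0,0],[0,1000,0],[0,0,1000]])]
    q=pan_at(Mn,np.zeros(3),[[-75,0,0],[-75,60,0],[-75,-60,0],[75,60,0],[75,-60,0]])
    print(psi,'tilt',np.degrees(np.arccos((z-o)[2])).round(1),'x',(x-o).round(2),'y',(y-o).round(2));print(q.round(3).tolist())
d=ctrl.get_image('top');cv2.imwrite('pics/lift.png',cv2.convertScaleAbs(d['pixels'][:,:,::-1],alpha=1.3))
T=d
print('bottle', [proj(T,[x,-.01,.15]).round() for x in (.6,.65,.7)])
"
```

```text
t 20.05 p [0.5753 0.257  0.2866] r 0.63 
x [-0.248  0.735 -0.631] y [0.946 0.325 0.006] z [ 0.209 -0.595 -0.776] 
q [-0.11  0.62 -1.03  1.36  1.02  1.92 -0.73] F [-1.2  0.2 -3.6] T [ 1.44  0.16 -0.02] g 0.154 49.8
beta 39.1 lean az -70.6 y az 18.9
turn for horizontal y: 179.4
60 tilt 36.8 x [ 0.69 -0.48  0.54] y [0.41 0.87 0.25]
[[-0.06, 0.06, -0.136], [-0.036, 0.113, -0.12], [-0.085, 0.008, -0.151], [0.067, 0.041, -0.039], [0.018, -0.064, -0.069]]
70 tilt 42.5 x [ 0.56 -0.59  0.59] y [0.5  0.8  0.33]
[[-0.037, 0.072, -0.138], [-0.007, 0.12, -0.118], [-0.067, 0.024, -0.158], [0.076, 0.032, -0.03], [0.017, -0.064, -0.07]]
80 tilt 47.9 x [ 0.41 -0.67  0.62] y [0.56 0.72 0.41]
[[-0.012, 0.08, -0.138], [0.021, 0.123, -0.113], [-0.046, 0.037, -0.163], [0.082, 0.022, -0.021], [0.015, -0.064, -0.071]]
90 tilt 53.1 x [ 0.25 -0.74  0.62] y [0.6  0.62 0.5 ]
[[0.013, 0.085, -0.135], [0.049, 0.123, -0.105], [-0.023, 0.048, -0.165], [0.086, 0.011, -0.011], [0.014, -0.063, -0.071]]
bottle [array([[350., 218.]]), array([[350., 191.]]), array([[350., 165.]])]
```

View pics/lift.png

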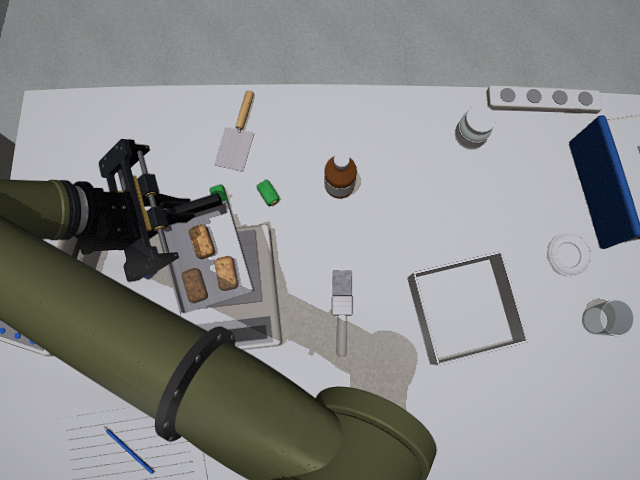

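The pan is lifted level with all three pieces in it. The bottle is around (342,175) px, about (0.70, 0.01) m, well clear of the path. Carrying it to the box.

Emit:
send_rows --steps '[{"tx": -0.106,"ty": -0.056,"tz": 0.09,"turn": 0,"grip": 0},{"tx": -0.21,"ty": -0.11,"tz": 0.18,"turn": 0,"grip": 0},{"tx": -0.32,"ty": -0.17,"tz": 0.265,"turn": 0,"grip": 0},{"tx": -0.425,"ty": -0.225,"tz": 0.355,"turn": 0,"grip": 0},{"tx": -0.425,"ty": -0.225,"tz": 0.355,"turn": 0,"grip": 0},{"tx": -0.425,"ty": -0.225,"tz": 0.355,"turn": 0,"grip": 0},{"tx": -0.425,"ty": -0.225,"tz": 0.355,"turn": 0,"grip": 0},{"tx": -0.425,"ty": -0.225,"tz": 0.355,"turn": 0,"grip": 0},{"tx": -0.425,"ty": -0.225,"tz": 0.355,"turn": 0,"grip": 0}]'

```text
time: 21.22
position: [0.5592, -0.0141, 0.2795]
tool_rot: [1.475, 2.063, -0.522]
ft_force: [0.8, -0.2, -3.5]
grip_width: 0.155
grip_force: 49.8
```

```bash
python3 -c "
from h import *
to([.545,-.30,.28]);lean()
"
```

```text
t 21.23 p [ 0.5592 -0.0141  0.2795] r 0.559 
x [-0.25   0.734 -0.631] y [0.946 0.324 0.002] z [ 0.205 -0.597 -0.776] 
q [ 0.58  0.21 -1.12  1.78  0.86  1.5  -0.39] F [ 0.8 -0.2 -3.5] T [ 1.25  0.1  -0.02] g 0.155 49.8
units [-3.45 -1.77  2.79] rows>= 6.0
beta 39.1 lean az -71.0 y az 18.9
turn for horizontal y: 179.9
```

Emit:
send_rows --steps '[{"tx": -0.43,"ty": -0.22,"tz": 0.35,"turn": 0,"grip": 0},{"tx": -0.43,"ty": -0.22,"tz": 0.35,"turn": 0,"grip": 0},{"tx": -0.43,"ty": -0.22,"tz": 0.35,"turn": 0,"grip": 0},{"tx": -0.43,"ty": -0.22,"tz": 0.35,"turn": 0,"grip": 0},{"tx": -0.43,"ty": -0.22,"tz": 0.35,"turn": 0,"grip": 0},{"tx": -0.43,"ty": -0.22,"tz": 0.35,"turn": 0,"grip": 0},{"tx": -0.36,"ty": -0.18,"tz": 0.29,"turn": 0,"grip": 0},{"tx": -0.25,"ty": -0.13,"tz": 0.2,"turn": 0,"grip": 0},{"tx": -0.15,"ty": -0.07,"tz": 0.12,"turn": 0,"grip": 0},{"tx": -0.08,"ty": -0.04,"tz": 0.06,"turn": 0,"grip": 0}]'

```text
time: 22.48
position: [0.5474, -0.2955, 0.2807]
tool_rot: [1.475, 2.062, -0.518]
ft_force: [0.4, -0.1, -3.6]
grip_width: 0.161
grip_force: 49.8
```

```bash
python3 -c "
from h import *
to([.545,-.30,.27]);lean()
"
```

```text
t 22.48 p [ 0.5474 -0.2955  0.2807] r 0.622 
x [-0.249  0.735 -0.63 ] y [0.946 0.325 0.004] z [ 0.208 -0.595 -0.776] 
q [ 1.03  0.02 -0.9   1.88  0.73  1.04  0.14] F [ 0.4 -0.1 -3.6] T [1.37 0.16 0.07] g 0.161 49.8
units [ 0.07 -0.06  0.17] rows>= 1.0
beta 39.1 lean az -70.7 y az 19.0
turn for horizontal y: 179.6
```

Emit:
send_rows --steps '[{"tx": 0,"ty": 0,"tz": 0,"turn": 1,"grip": 0},{"tx": 0,"ty": 0,"tz": 0,"turn": 1,"grip": 0},{"tx": 0,"ty": 0,"tz": 0,"turn": 1,"grip": 0},{"tx": 0,"ty": 0,"tz": 0,"turn": 1,"grip": 0},{"tx": 0,"ty": 0,"tz": 0,"turn": 1,"grip": 0},{"tx": 0,"ty": 0,"tz": 0,"turn": 1,"grip": 0},{"tx": 0,"ty": 0,"tz": 0,"turn": 1,"grip": 0},{"tx": 0,"ty": 0,"tz": 0,"turn": 1,"grip": 0},{"tx": 0,"ty": 0,"tz": 0,"turn": 1,"grip": 0},{"tx": 0,"ty": 0,"tz": 0,"turn": 1,"grip": 0},{"tx": 0,"ty": 0,"tz": 0,"turn": 0,"grip": 0},{"tx": 0,"ty": 0,"tz": 0,"turn": 0,"grip": 0}]'

```text
time: 23.98
position: [0.5479, -0.2949, 0.2814]
tool_rot: [2.381, 0.617, 0.074]
ft_force: [0.5, 0.1, -3.0]
grip_width: 0.158
grip_force: 49.8
```

```bash
python3 -c "
from h import *
to([.545,-.30,.27]);lean()
im=[]
for n,(x,y,w,h) in (('top',(360,180,200,150)),('scene',(150,110,200,150))):
    d=ctrl.get_image(n); im.append(cv2.resize(d['pixels'][y:y+h,x:x+w,::-1],(400,300),interpolation=cv2.INTER_CUBIC))
cv2.imwrite('pics/pour.png',cv2.convertScaleAbs(np.hstack(im),alpha=1.4))
"
```

```text
t 23.98 p [ 0.5479 -0.2949  0.2814] r 0.622 
x [ 0.887  0.45  -0.106] y [ 0.412 -0.665  0.622] z [ 0.209 -0.596 -0.775] 
q [ 1.01  0.02 -0.89  1.88  0.73  1.04 -1.25] F [ 0.5  0.1 -3. ] T [1.09 0.4  0.01] g 0.158 49.8
units [-0.06 -0.08  0.19] rows>= 1.0
beta 39.2 lean az -70.6 y az -58.2
turn for horizontal y: 99.7
```

View pics/pour.png

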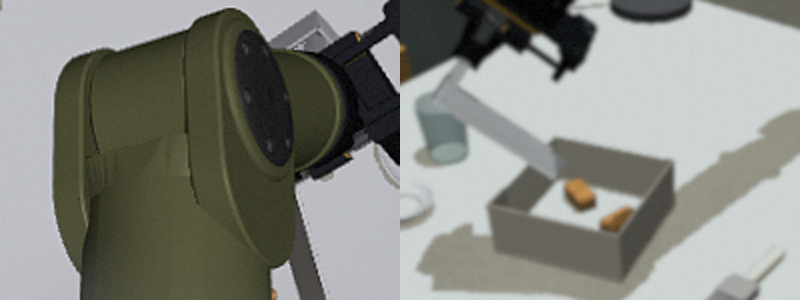

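Two pieces are visible in the box, at about (580,195) and (617,220) in the scene crop. The third may still be in the pan, so I'll tip further with a small shake.

Emit:
send_rows --steps '[{"tx": 0,"ty": 0,"tz": 0,"turn": 1,"grip": 0},{"tx": 0,"ty": 0,"tz": 0,"turn": 0.8,"grip": 0},{"tx": 0,"ty": 0.25,"tz": 0,"turn": 0,"grip": 0},{"tx": 0,"ty": -0.25,"tz": 0,"turn": 0,"grip": 0},{"tx": 0,"ty": 0.25,"tz": 0,"turn": 0,"grip": 0},{"tx": 0,"ty": -0.25,"tz": 0,"turn": 0,"grip": 0},{"tx": 0,"ty": 0,"tz": 0,"turn": 0,"grip": 0},{"tx": 0,"ty": 0,"tz": 0,"turn": 0,"grip": 0},{"tx": 0,"ty": 0,"tz": 0,"turn": 0,"grip": 0}]'

```text
time: 25.2
position: [0.5476, -0.2956, 0.2814]
tool_rot: [2.448, 0.31, 0.183]
ft_force: [-1.1, -0.3, -2.4]
grip_width: 0.154
grip_force: 49.8
```

```bash
python3 -c "
from h import *
st();lean()
for n,(x,y,w,h) in (('scene',(180,130,160,120)),):
    d=ctrl.get_image(n); cv2.imwrite('pics/pour2.png',cv2.convertScaleAbs(cv2.resize(d['pixels'][y:y+h,x:x+w,::-1],(640,480),interpolation=cv2.INTER_CUBIC),alpha=1.4))
f=[]
for i in range(8):
    ctrl.get_image('top'); f.append(ctrl.get_state()['ft_force'][2])
print(np.mean(f),np.std(f))
"
```

```text
t 25.2 p [ 0.5476 -0.2956  0.2814] r 0.622 
x [0.962 0.268 0.053] y [ 0.176 -0.757  0.629] z [ 0.209 -0.596 -0.775] 
q [ 1.01  0.02 -0.88  1.88  0.73  1.04 -1.51] F [-1.1 -0.3 -2.4] T [ 1.07  0.55 -0.01] g 0.154 49.8
beta 39.2 lean az -70.7 y az -76.9
turn for horizontal y: 85.2
-3.1368180747594927 0.33949347452361955
```

View pics/pour2.png

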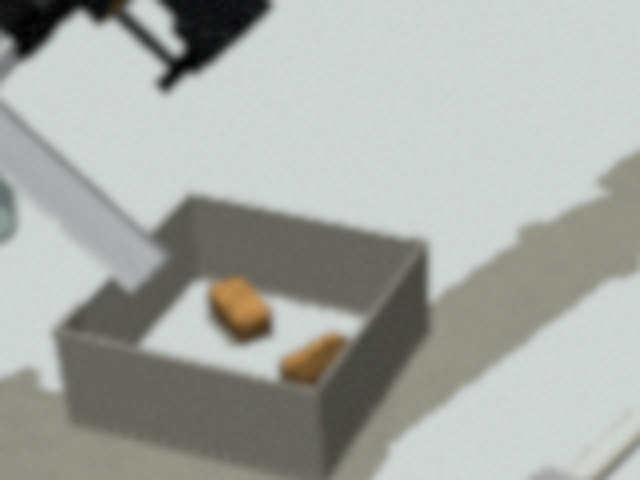

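Only two pieces are in the box, at (240,308) and (315,358). The force, about −3.1 N, says one is still stuck in the pan, so I'll shake harder along the slope.

Emit:
send_rows --steps '[{"tx": 0,"ty": 0.9,"tz": 0,"turn": -0.8,"grip": 0},{"tx": 0,"ty": -0.9,"tz": 0,"turn": 0,"grip": 0},{"tx": 0,"ty": 0.9,"tz": 0,"turn": -0.5,"grip": 0},{"tx": 0,"ty": -0.9,"tz": 0,"turn": 0,"grip": 0},{"tx": 0,"ty": 0.9,"tz": 0,"turn": 0,"grip": 0},{"tx": 0,"ty": -0.9,"tz": 0,"turn": 0,"grip": 0},{"tx": 0,"ty": 0,"tz": 0,"turn": 0,"grip": 0},{"tx": 0,"ty": 0,"tz": 0,"turn": 0,"grip": 0},{"tx": 0,"ty": 0,"tz": 0,"turn": 0,"grip": 0}]'

```text
time: 26.78
position: [0.5389, -0.2995, 0.2824]
tool_rot: [2.403, 0.528, 0.106]
ft_force: [-0.8, 0.3, -2.6]
grip_width: 0.155
grip_force: 50.0
```

```bash
cat >> h.py <<'E'
def brown(name,x,y,w,h,d=None):
    d=d or ctrl.get_image(name); hsv=cv2.cvtColor(np.ascontiguousarray(d["pixels"][y:y+h,x:x+w]),cv2.COLOR_RGB2HSV)
    m=cv2.inRange(hsv,(5,110,60),(22,255,255)); n,_,stt,cen=cv2.connectedComponentsWithStats(m)
    print(name,[(stt[i,4],(cen[i]+[x,y]).round(0).tolist()) for i in range(1,n) if stt[i,4]>15])
E
python3 -c "
from h import *
st();lean()
brown('scene',180,130,160,120)
f=[]
for i in range(8):
    ctrl.get_image('top'); f.append(ctrl.get_state()['ft_force'][2])
print(np.mean(f),np.std(f))
"
```

```text
t 26.77 p [ 0.5389 -0.2995  0.2824] r 0.617 
x [ 0.915  0.399 -0.06 ] y [ 0.345 -0.696  0.629] z [ 0.209 -0.596 -0.775] 
q [ 1.02 -0.01 -0.87  1.89  0.71  1.02 -1.3 ] F [-0.8  0.3 -2.6] T [ 1.05  0.38 -0.  ] g 0.155 50.0
beta 39.2 lean az -70.6 y az -63.6
turn for horizontal y: 95.4
scene [(np.int32(132), [239.0, 206.0]), (np.int32(83), [258.0, 220.0])]
-2.6873431279241053 0.2985831909845508
```

Emit:
send_rows --steps '[{"tx": 0,"ty": 0,"tz": -0.3,"turn": -0.961,"grip": 0},{"tx": 0,"ty": 0,"tz": -0.3,"turn": -0.961,"grip": 0},{"tx": 0,"ty": 0,"tz": -0.3,"turn": -0.961,"grip": 0},{"tx": 0,"ty": 0,"tz": -0.2,"turn": -0.961,"grip": 0},{"tx": 0,"ty": 0,"tz": -0.1,"turn": -0.961,"grip": 0},{"tx": 0,"ty": 0,"tz": -0.1,"turn": -0.961,"grip": 0},{"tx": 0,"ty": 0,"tz": 0,"turn": -0.961,"grip": 0},{"tx": 0,"ty": 0,"tz": 0,"turn": -0.961,"grip": 0},{"tx": 0,"ty": 0,"tz": 0,"turn": -0.961,"grip": 0},{"tx": 0,"ty": 0,"tz": 0,"turn": -0.961,"grip": 0},{"tx": 0,"ty": 0,"tz": 0,"turn": -0.961,"grip": 0}]'

```text
time: 28.6
position: [0.5222, -0.2522, 0.3418]
tool_rot: [1.461, 2.073, -0.524]
ft_force: [0.0, 0.7, -2.7]
grip_width: 0.153
grip_force: 50.0
```

```bash
python3 -c "
from h import *
to([.52,.05,.30]);lean()
brown('scene',0,0,640,480);brown('top',0,0,640,480)
"
```

```text
t 28.6 p [ 0.5222 -0.2522  0.3418] r 0.58 
x [-0.262  0.73  -0.631] y [ 0.942  0.335 -0.004] z [ 0.209 -0.596 -0.776] 
q [ 0.9  -0.13 -0.79  1.85  0.58  1.13  0.26] F [ 0.   0.7 -2.7] T [1.17 0.13 0.  ] g 0.153 50.0
units [ 4.13  1.66 -2.47] rows>= 6.0
beta 39.1 lean az -70.7 y az 19.6
turn for horizontal y: -179.7
scene [(np.int32(3655), [41.0, 49.0]), (np.int32(1687), [553.0, 61.0]), (np.int32(860), [626.0, 73.0]), (np.int32(1537), [531.0, 113.0]), (np.int32(2563), [522.0, 161.0]), (np.int32(747), [118.0, 146.0]), (np.int32(2043), [599.0, 164.0]), (np.int32(126), [240.0, 206.0]), (np.int32(95), [258.0, 220.0]), (np.int32(544), [251.0, 296.0]), (np.int32(509), [287.0, 443.0])]
top [(np.int32(244), [245.0, 108.0]), (np.int32(502), [340.0, 173.0]), (np.int32(255), [487.0, 327.0])]
```

Emit:
send_rows --steps '[{"tx": 0.69,"ty": 0.28,"tz": -0.41,"turn": 0,"grip": 0},{"tx": 0.69,"ty": 0.28,"tz": -0.41,"turn": 0,"grip": 0},{"tx": 0.69,"ty": 0.28,"tz": -0.41,"turn": 0,"grip": 0},{"tx": 0.69,"ty": 0.28,"tz": -0.41,"turn": 0,"grip": 0},{"tx": 0.69,"ty": 0.28,"tz": -0.41,"turn": 0,"grip": 0},{"tx": 0.69,"ty": 0.28,"tz": -0.41,"turn": 0,"grip": 0},{"tx": 0.3,"ty": 0.1,"tz": -0.2,"turn": 0,"grip": 0}]'

```text
time: 29.58
position: [0.5211, 0.0767, 0.2963]
tool_rot: [1.465, 2.073, -0.516]
ft_force: [-0.8, 0.3, -3.3]
grip_width: 0.158
grip_force: 50.0
```

```bash
python3 -c "
from h import *
to([.52,.05,.30]);lean()
brown('scene',150,150,350,300);d=ctrl.get_image('top');brown('top',0,0,640,480,d)
cv2.imwrite('pics/chk.png',cv2.convertScaleAbs(d['pixels'][:,:,::-1],alpha=1.3))
print(proj(d,[[.4455,-.241,.03]]))
"
```

```text
t 29.57 p [0.5211 0.0767 0.2963] r 0.527 
x [-0.259  0.734 -0.628] y [0.943 0.334 0.001] z [ 0.211 -0.592 -0.778] 
q [ 0.47  0.26 -1.23  1.74  0.84  1.65 -0.53] F [-0.8  0.3 -3.3] T [1.16 0.1  0.06] g 0.158 50.0
units [-0.36 -0.17  0.21] rows>= 1.0
beta 38.9 lean az -70.4 y az 19.5
turn for horizontal y: 179.9
scene [(np.int32(509), [489.0, 162.0]), (np.int32(136), [239.0, 206.0]), (np.int32(83), [258.0, 219.0]), (np.int32(563), [251.0, 296.0]), (np.int32(349), [293.0, 438.0])]
top [(np.int32(247), [245.0, 108.0]), (np.int32(505), [340.0, 173.0]), (np.int32(172), [268.0, 242.0]), (np.int32(16), [238.0, 228.0]), (np.int32(16), [286.0, 266.0]), (np.int32(321), [432.0, 293.0]), (np.int32(237), [443.0, 314.0]), (np.int32(268), [485.0, 326.0])]
[[464.2175749  310.22577847]]
```

View pics/chk.png

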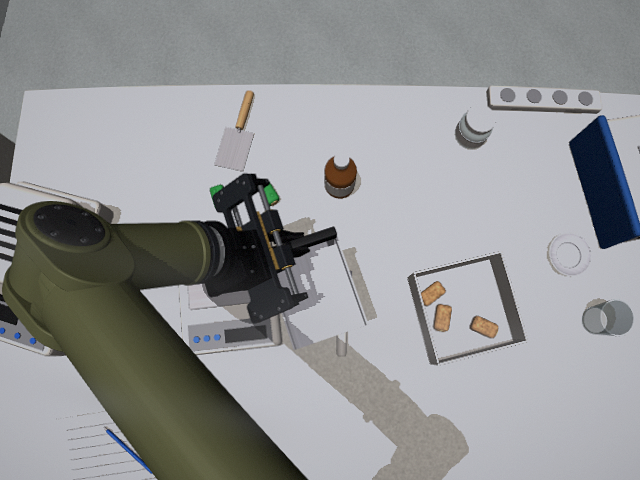

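All three pieces are in the box, at (433,293), (443,318) and (484,326). Next I'll locate the platform from the first pictures.

```bash
python3 - <<'E'
import pickle,cv2,numpy as np
t=pickle.load(open("top.pkl","rb"))["pixels"][:,:,::-1]; s=pickle.load(open("scene.pkl","rb"))["pixels"][:,:,::-1]
cl=cv2.createCLAHE(4,(4,4))
def f(i,x,y,w,h,k):
    g=cv2.cvtColor(np.ascontiguousarray(i[y:y+h,x:x+w]),cv2.COLOR_BGR2GRAY); return cl.apply(cv2.resize(g,None,fx=k,fy=k,interpolation=cv2.INTER_CUBIC))
a=f(t,170,215,120,145,4); b=f(s,335,240,130,120,2.4)
o=np.zeros((580,800),np.uint8); o[:580,:480]=a; o[:288,482:482+312]=b
cv2.imwrite("pics/plat.png",o)
E
```

```text
(no output)
```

View pics/plat.png

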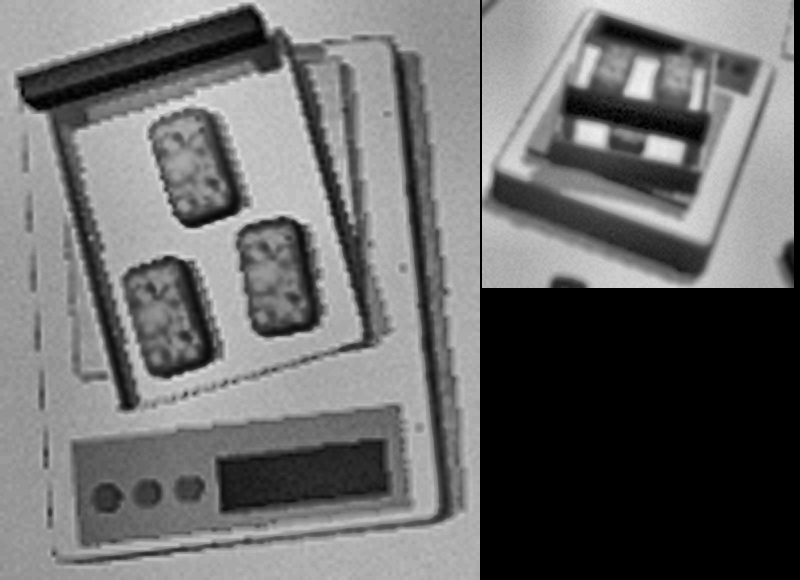

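```bash
python3 - <<'E'
from h import *
import pickle
from scipy.optimize import least_squares
T=pickle.load(open("top.pkl","rb")); px=lambda u,v:np.array([170+u/4,215+v/4])
def fit(obs,x0):
    def res(p):
        c,s=np.cos(p[2]),np.sin(p[2])
        return np.concatenate([proj(T,[c*x-s*y+p[0],s*x+c*y+p[1],z])[0]-uv for (x,y,z),uv in obs])
    r=least_squares(res,x0); print(r.x[:2].round(4),np.degrees(r.x[2]).round(1),r.fun.round(1)); return r.x
p=fit([((-.07,.07,.075),px(80,380)),((.07,-.07,.075),px(350,58))],[.5,.2,.1])
fit([((-.12,.095,.056),px(53,558)),((-.12,-.095,.056),px(440,520)),((.12,-.095,.056),px(395,38))],[.5,.2,.1])
M,q=pose(); o,l,b=pan_at(M,q,[[0,0,0],[-75,0,0],[75,0,0]]); print("pan now",o.round(4),"lip-back dz",(l-b)[2].round(4))
tgt=q+np.array([p[0],p[1],.0755])-o; print("TCP target",tgt.round(4)); to(tgt+[0,0,.12]); to(tgt)
E
```

```text
[0.5156 0.2278] 6.9 [ 0.3 -0.4 -0.3  0.4]
[0.4818 0.2258] 6.8 [-1.3  1.   0.7  0.4  0.6 -1.6]
pan now [0.4573 0.0483 0.2272] lip-back dz 0.0007
TCP target [0.5793 0.2565 0.1446]
t 29.68 p [0.521  0.077  0.2963] r 0.527 
x [-0.261  0.733 -0.628] y [0.942 0.336 0.001] z [ 0.212 -0.591 -0.778] 
q [ 0.47  0.25 -1.23  1.74  0.84  1.65 -0.52] F [ 0.6  0.4 -2. ] T [1.01 0.19 0.05] g 0.158 50.0
units [ 2.27  1.92 -1.15] rows>= 4.0
t 29.68 p [0.521  0.077  0.2963] r 0.527 
x [-0.261  0.733 -0.628] y [0.942 0.336 0.001] z [ 0.212 -0.591 -0.778] 
q [ 0.47  0.25 -1.23  1.74  0.84  1.65 -0.52] F [ 0.6  0.4 -2. ] T [1.01 0.19 0.05] g 0.158 50.0
units [3.53 1.92 0.41] rows>= 5.0
```

Emit:
send_rows --steps '[{"tx": 0.45,"ty": 0.38,"tz": -0.23,"turn": 0,"grip": 0},{"tx": 0.45,"ty": 0.38,"tz": -0.23,"turn": 0,"grip": 0},{"tx": 0.45,"ty": 0.38,"tz": -0.23,"turn": 0,"grip": 0},{"tx": 0.45,"ty": 0.38,"tz": -0.23,"turn": 0,"grip": 0},{"tx": 0.45,"ty": 0.38,"tz": -0.23,"turn": 0,"grip": 0},{"tx": 0.25,"ty": 0,"tz": 0.31,"turn": 0,"grip": 0},{"tx": 0.25,"ty": 0,"tz": 0.31,"turn": 0,"grip": 0},{"tx": 0.25,"ty": 0,"tz": 0.31,"turn": 0,"grip": 0},{"tx": 0.15,"ty": 0,"tz": 0.19,"turn": 0,"grip": 0},{"tx": 0.1,"ty": 0,"tz": 0.12,"turn": 0,"grip": 0},{"tx": 0,"ty": 0,"tz": 0,"turn": 0,"grip": 0}]'

```text
time: 31.05
position: [0.579, 0.25, 0.1695]
tool_rot: [1.465, 2.069, -0.523]
ft_force: [0.2, 0.1, -3.1]
grip_width: 0.153
grip_force: 50.0
```

```bash
python3 - <<'E'
from h import *
to([.5793,.2565,.1446]); lean()
M,q=pose(); print(pan_at(M,q,[[0,0,0],[-75,60,0],[-75,-60,0],[75,60,0],[75,-60,0]]).round(4).tolist())
E
```

```text
t 31.05 p [0.579  0.25   0.1695] r 0.631 
x [-0.258  0.731 -0.631] y [ 0.943  0.332 -0.002] z [ 0.208 -0.596 -0.775] 
q [-0.08  0.73 -1.03  1.49  1.09  1.81 -0.86] F [ 0.2  0.1 -3.1] T [ 1.13  0.15 -0.01] g 0.153 50.0
units [0.34 0.04 0.26] rows>= 1.0
beta 39.2 lean az -70.7 y az 19.4
turn for horizontal y: -179.8
[[0.5151, 0.2212, 0.1006], [0.4247, 0.2536, 0.1011], [0.4636, 0.1401, 0.1011], [0.5666, 0.3022, 0.1001], [0.6055, 0.1887, 0.1001]]
```

Lowering slowly until contact.

Emit:
send_rows --steps '[{"tx": 0.12,"ty": 0.02,"tz": 0.08,"turn": 0,"grip": 0},{"tx": 0.1,"ty": 0.01,"tz": 0.07,"turn": 0,"grip": 0},{"tx": 0.05,"ty": 0,"tz": 0.05,"turn": 0,"grip": 0},{"tx": 0.03,"ty": 0,"tz": 0.03,"turn": 0,"grip": 0},{"tx": 0.02,"ty": 0,"tz": 0.02,"turn": 0,"grip": 0},{"tx": 0,"ty": 0,"tz": 0,"turn": 0,"grip": 0}]'

```text
time: 31.8
position: [0.5789, 0.256, 0.1461]
tool_rot: [1.465, 2.069, -0.522]
ft_force: [-0.7, -0.3, -4.1]
grip_width: 0.16
grip_force: 50.0
```

```bash
python3 - <<'E'
from h import *
to([.5793,.2565,.1446])
M,q=pose(); print(pan_at(M,q,[[0,0,0]]).round(4).tolist())
E
```

```text
t 31.8 p [0.5789 0.256  0.1461] r 0.633 
x [-0.258  0.731 -0.631] y [ 0.943  0.332 -0.001] z [ 0.209 -0.596 -0.776] 
q [-0.1   0.76 -1.02  1.5   1.1   1.79 -0.89] F [-0.7 -0.3 -4.1] T [ 1.18  0.13 -0.01] g 0.16 50.0
units [0.02 0.01 0.02] rows>= 1.0
[[0.5151, 0.2272, 0.0772]]
```

Emit:
send_rows --steps '[{"tx": 0.02,"ty": 0,"tz": 0.025,"turn": 0,"grip": 0},{"tx": 0,"ty": 0,"tz": 0,"turn": 0,"grip": 0},{"tx": 0,"ty": 0,"tz": 0,"turn": 0,"grip": 0}]'

```text
time: 32.17
position: [0.579, 0.2561, 0.1445]
tool_rot: [1.465, 2.069, -0.522]
ft_force: [0.9, 0.4, -0.7]
grip_width: 0.159
grip_force: 50.0
```

```bash
python3 - <<'E'
from h import *
st()
E
```

```text
t 32.17 p [0.579  0.2561 0.1445] r 0.633 
x [-0.258  0.731 -0.631] y [ 0.943  0.332 -0.001] z [ 0.209 -0.596 -0.776] 
q [-0.1   0.77 -1.02  1.5   1.1   1.79 -0.89] F [ 0.9  0.4 -0.7] T [1.01 0.1  0.09] g 0.159 50.0
```

The platform now carries the pan. I'll release and back off along the tool axis.

Emit:
send_rows --steps '[{"tx": 0,"ty": 0,"tz": 0,"turn": 0,"grip": 0.3},{"tx": 0,"ty": 0,"tz": 0,"turn": 0,"grip": 0.6},{"tx": 0,"ty": 0,"tz": 0,"turn": 0,"grip": 0.8},{"tx": 0,"ty": 0,"tz": 0,"turn": 0,"grip": 1},{"tx": 0,"ty": 0,"tz": 0,"turn": 0,"grip": 1},{"tx": 0,"ty": 0,"tz": 0,"turn": 0,"grip": 1},{"tx": 0,"ty": 0,"tz": 0,"turn": 0,"grip": 1},{"tx": 0,"ty": 0,"tz": 0,"turn": 0,"grip": 1}]'

```text
time: 33.17
position: [0.5789, 0.256, 0.1442]
tool_rot: [1.465, 2.07, -0.522]
ft_force: [0.2, -0.3, 0.4]
grip_width: 0.962
grip_force: 0.0
```

Emit:
send_rows --steps '[{"tx": 0,"ty": 0,"tz": -0.2,"turn": 0,"grip": 1},{"tx": 0,"ty": 0,"tz": -0.4,"turn": 0,"grip": 1},{"tx": 0,"ty": 0,"tz": -0.6,"turn": 0,"grip": 1},{"tx": 0,"ty": 0,"tz": -0.6,"turn": 0,"grip": 1},{"tx": 0,"ty": 0,"tz": -0.6,"turn": 0,"grip": 1},{"tx": 0,"ty": 0,"tz": 0,"turn": 0,"grip": 1},{"tx": 0,"ty": 0,"tz": 0,"turn": 0,"grip": 1}]'

```text
time: 34.05
position: [0.5486, 0.3421, 0.256]
tool_rot: [1.464, 2.07, -0.522]
ft_force: [0.5, 0.3, 0.5]
grip_width: 0.996
grip_force: 0.0
```

```bash
python3 - <<'E'
from h import *
import pickle
st()
d=ctrl.get_image('top'); s=ctrl.get_image('scene'); brown('top',400,240,140,130,d); brown('top',310,140,70,70,d); brown('scene',180,130,160,200,s)
# compare with the start: bar centroid (dark pixels) in the scene view, pan region
for n,e,(x,y,w,h) in (('scene',s,(360,265,75,40)),('top',d,(172,212,70,32))):
    o=pickle.load(open(n+'.pkl','rb'))
    for i in (o,e):
        m=(i['pixels'][y:y+h,x:x+w].max(2)<45).astype(np.uint8); k,_,a,c=cv2.connectedComponentsWithStats(m); j=1+a[1:,4].argmax(); print(n,a[j].tolist(),c[j].round(1))
E
```

```text
t 34.05 p [0.5486 0.3421 0.256 ] r 0.647 
x [-0.259  0.731 -0.631] y [ 0.943  0.333 -0.001] z [ 0.209 -0.596 -0.776] 
q [-0.28  0.74 -1.03  1.27  1.06  1.99 -0.84] F [0.5 0.3 0.5] T [0.68 0.09 0.01] g 0.996 0.0
top [(np.int32(320), [432.0, 293.0]), (np.int32(261), [443.0, 315.0]), (np.int32(282), [485.0, 326.0])]
top [(np.int32(473), [340.0, 173.0])]
scene [(np.int32(138), [239.0, 206.0]), (np.int32(82), [258.0, 219.0]), (np.int32(571), [251.0, 297.0])]
scene [9, 12, 60, 24, 723] [38.6 22.3]
scene [7, 12, 61, 23, 676] [37.1 22.6]
top [2, 5, 66, 27, 775] [34.7 18.4]
top [4, 3, 65, 29, 780] [36.1 17.3]
```

```bash
python3 -c "
from bench import ctrl
print(ctrl.close_job())"
```

```text
the job is handed in; nothing more can be done
None
```

I handed the job in at about 34 s: the top camera shows all three pieces in the sample box, the empty pan's handle is back within a few mm of where it started on the balance platform, and the bottle is standing; the hand-in returned no verdict.

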